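# Weigh the purple sea-urchin shell

## Task

Weigh the purple sea-urchin shell: pick it off the cork board and stand it upright in the middle of the balance's steel pan. It is brittle, so never squeeze it with more than 40 N (per finger), and set it down gently: the pan must never be loaded with more than 15 N. Leave the green and the cream shells where they are.

Things in the scene. Friction and masses are not known exactly. Their poses are not given: they have to be found in the camera images.
- urchin_purple: The purple sea-urchin shell: a flattened round dome, 54 mm across at its widest (a plain upright band from 10 to 23 mm above its underside, the place to grip it, from any side), 35 mm high, flat underside 38 mm across; about 60 g, hollow and brittle. Origin at the centre of its underside, z up; round, so its yaw does not matter. It stands on a flat cork board 5 mm thick that lies on the table, in one of three places in a row, about 115 mm apart, in no fixed order.
- urchin_green: The green sea-urchin shell: a flattened round dome, 54 mm across at its widest (a plain upright band from 10 to 23 mm above its underside, the place to grip it, from any side), 35 mm high, flat underside 38 mm across; about 60 g, hollow and brittle. Origin at the centre of its underside, z up; round, so its yaw does not matter. Stands on the same board. Not to be moved.
- urchin_cream: The cream-white sea-urchin shell: a flattened round dome, 54 mm across at its widest (a plain upright band from 10 to 23 mm above its underside, the place to grip it, from any side), 35 mm high, flat underside 38 mm across; about 60 g, hollow and brittle. Origin at the centre of its underside, z up; round, so its yaw does not matter. Stands on the same board. Not to be moved.
- pan: Round flat steel pan of the white laboratory balance, 120 mm across, 4 mm thick, no rim. Origin at the centre of its top face, 56 mm above the table, z up. The balance's case (270 x 190 mm, its display panel towards the robot) lies 12 to 16 mm below the pan's top face. The pan gives on a spring: it stays up under the shell's own weight, starts to sink at about 1 N and is at its stop, 6 mm lower, at about 10 N; it comes back up when released.
Things that resemble listed ones, but are neither listed nor needed, are in the scene too. Several things have the shape of the urchin_purple; the one meant has the colours described above.

How it is judged:
On the way:
1. the purple shell is held by the fingers, lifted clear of the table and the balance (height (world z) of urchin_purple above 0.06 m and contact force between the fingers and urchin_purple above 1 N), for 0.1 s.
At the end, for the whole second after the job is handed in: The purple shell stands upright (within 10 degrees), released and still, on the pan, its centre within 20 mm of the pan's centre; the green and cream shells are within 15 mm of where they stood (horizontal distance between urchin_purple and pan below 0.02 m and distance between urchin_purple and pan below 0.0225 m and angle between urchin_purple's own z axis and vertical below 0.18 rad and contact force between urchin_purple and pan above 0.1 N and linear speed of urchin_purple below 0.02 m/s and distance of each of urchin_green, urchin_cream from where it was at the start of the episode below 0.015 m); the robot touches nothing.
It fails at once if the purple shell is squeezed with more than 40 N per finger (the two fingers together over 80 N) (contact force between the fingers and urchin_purple above 80 N).
It fails at once if the pan is loaded with more than 15 N (contact force between pan and anything else above 15 N).
It fails at once if the green or the cream shell is moved by more than 15 mm (distance of any of urchin_green, urchin_cream from where it was at the start of the episode above 0.015 m).
It also fails if it takes over 38 s, if anything falls off the work surface, if the arm or the gripper's body presses on something with over 40 N, if the wrist force passes 120 N, or if a joint passes its speed limit or range.

## Robot

A 6-joint arm with a two-finger parallel gripper is mounted at the origin on the work surface. World frame = base frame: x ahead of the robot, y to its left, z up, the work surface at z = 0. Lengths are in m, angles in rad, forces in N, time in s.
With the tool pointing down it reaches from about 0.375 to 0.9 m from the base axis. Payload 3.1 kg.
Tool frame: the origin (TCP) lies at the very end of the fingers, on their centre line; the grasp point (between the pads) lies 19 mm behind it (manip.tcp_to_grasp is the distance from the TCP to the grasp point, in m); z points along the fingers, y is the line along which they close (so a half turn about z gives the same grasp; the last joint's range is limited). The gripper opens to 85 mm and grips with 20 to 120 N. Pads are 22 mm wide; open, the fingers measure 114 mm over their backs; the gripper's body (76 mm by 85 mm) begins 54 mm behind the grasp point. The pads swing forward as they close: fully open they stand 13 mm farther back than shut.
Start: joints at [-1.357, 0.527, 1.433, -0, 1.181, -0.178], TCP at [0.239, -0.577, 0.231] pointing down, gripper open.
Joint ranges: [-3.08, 3.08], [-0.75, 2.2], [0.22, 2.44], [-1.43, 4.57], [0, 2.65], [-2.85, 2.85]. Speed limits (rad/s): [2.79, 2.79, 3.14, 3.14, 3.14, 3.14].

## Interface

Orientations are given as a unit quaternion [x, y, z, w].
In Python, from station import manip gives the robot as it stands. The module is installed in compiled form; this text tells all that it offers.
- The arm moves only by the tool step_arm, never from a script. Its argument "commands" is one flat list of numbers, 6 for each row, row after row: the shift along the tool's x, y, z in m, then the turn, a rotation vector about the tool's x, y, z in degrees. A call has exactly 10 rows; each row is the pose to reach, as a shift and turn from the pose commanded when the call began, along the tool's axes at that moment; what a row does not reach only later rows make up. A row lasts 1/10 s, in which the tool goes at most 50 mm and 8.59 degrees, less where a joint would pass 70% of its speed; a pose out of reach is approached as far as the arm can. A call with a gripper value outside its range is refused whole. "jaw" is the opening in per cent of the stroke, from 0 (shut) to 100 (fully open), set as the call begins (left out, the last holds). The fingers move at their own pace and stop on an object; "grip_force" is the grip in N (left out, the last holds). Time passes only in rows, so rows that repeat a pose let the fingers close, or fill a call up. It gives the time, the measured TCP pose, the force, the opening and the grip force at its end, in the units of the state.
- manip.sense(): the state, without advancing time (a new reading comes with each control period).
- manip.snapshot(name): name is "scene" or "top"; returns a dict with "pixels" (480x640x3 uint8, blue, green, red), "fx", "fy", "cx", "cy" (pixels), "R" (3x3) and "t" (3): a world point X has camera coordinates R X + t. Camera axes: x right, y down, z forward; pixel columns grow to the right and rows downward; lengths in m; the calibration is good to about 2 mm. A picture is of the moment at which its call begins. There is no depth.
- manip.sign_off(): hands the job in; it is judged then, once.
The state is a dict: "t": time; "q": joint angles; "qd": joint speeds; "tau": joint torques, N m; "tcp_pos": TCP position; "tool_rot": TCP orientation; "force": force on the tool from outside, world axes, zero at the start; "ft_torque": the same for the moment, N m; "finger_gap": opening from 0.0 (shut) to 1.0 (fully open); "gripper_force": force on a finger pad.
Only numpy, scipy, OpenCV 4.12 (cv2) and the standard library are available. Lean on these libraries where they do the work, as an engineer would, in place of code of your own. Each camera call takes 0.05 s, during which the arm holds its last target. There are 200 camera calls.

## Working session

There is one attempt and no reset: what is moved stays moved. The work goes in short steps, Python scripts to look and compute and a tool call to move; the robot and the scene stay as the last step left them, time stands still between calls to the robot, and variables do not carry over. Pictures are saved under pics/ and viewed, at most 10 in all, crops included, and the job is handed in when it is done.

Besides the shell and the picture viewer there is one more tool, called after ">>>" by a JSON object that holds its "op" and its "data", one argument or row to a line. step_arm: Moves the arm, as the interface text tells. Its arguments: {"type":"object","properties":{"commands":{"type":"array","items":{"type":"number"}},"jaw":{"type":"number"},"grip_force":{"type":"number"}},"required":["commands"]}

```bash
mkdir -p pics
python3 - <<'E'
from station import manip
import cv2,numpy as np,pickle
for n in("scene","top"):
    s=manip.snapshot(n); cv2.imwrite(f"pics/{n}0.png",s["pixels"]); pickle.dump(s,open(n+"0.pkl","wb"))
    print(n,s["fx"],np.round(s["R"],3).tolist(),s["t"])
s=manip.sense();print(s["tcp_pos"],s["tool_rot"],s["t"],manip.tcp_to_grasp)
E
```

```text
scene 477.6559204097811 [[-0.745, 0.668, -0.008], [0.53, 0.583, -0.616], [-0.407, -0.463, -0.788]] [ 0.33585699 -0.2592899   1.13929588]
top 579.8910886243627 [[-0.011, -1.0, -0.018], [-0.992, 0.013, -0.128], [0.128, 0.017, -0.992]] [0.0546535  0.49428279 1.21147907]
[ 0.23912736 -0.57674937  0.23041172] [ 9.80772936e-01  1.95149870e-01 -5.27661004e-06 -9.88181899e-04] 0.1 0.0187
```

View pics/top0.png

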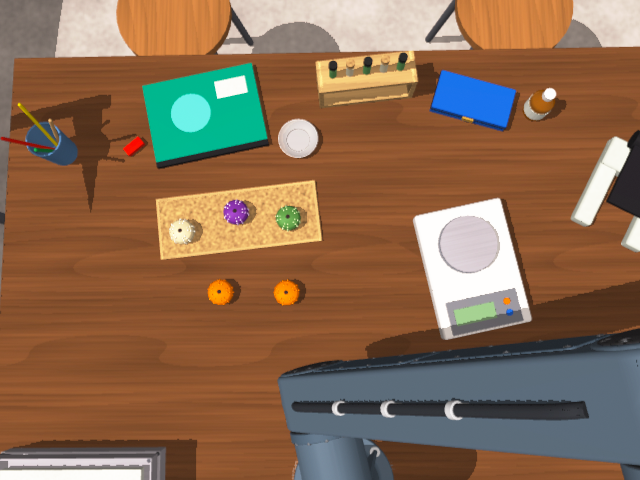

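View pics/scene0.png

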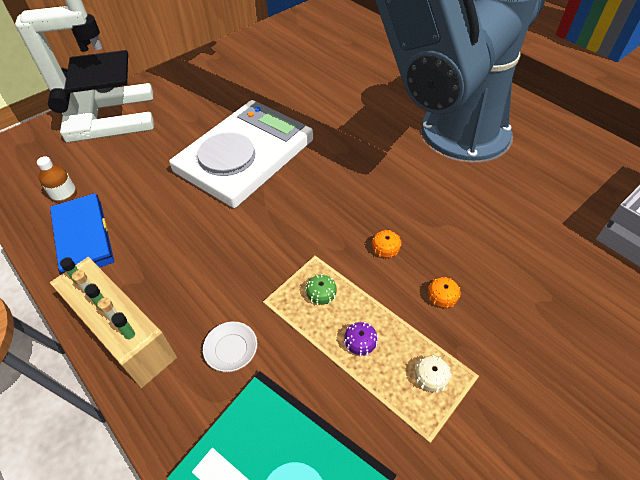

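Top view: the purple shell is at (236,212) between cream (181,232) and green (288,217), and the pan is at (469,244). Scene view: purple is at (361,338), pan at (226,153).

```bash
cat > h.py <<'E'
import numpy as np,cv2
from scipy.spatial.transform import Rotation as Ro
def ray(s,u,v,z):
    R=np.array(s["R"]);t=np.array(s["t"]);c=-R.T@t
    d=R.T@np.array([(u-s["cx"])/s["fx"],(v-s["cy"])/s["fy"],1])
    return c+d*(z-c[2])/d[2]
def blob(s,lo,hi,seed,r):
    h=cv2.cvtColor(s["pixels"],cv2.COLOR_BGR2HSV)
    m=cv2.inRange(h,np.array(lo),np.array(hi)); k=np.zeros_like(m); cv2.circle(k,seed,r,255,-1); m&=k
    n,l,st,c=cv2.connectedComponentsWithStats(cv2.morphologyEx(m,cv2.MORPH_CLOSE,np.ones((5,5))))
    i=1+np.argmax(st[1:,4]); return st[i],c[i],(l==i)
def purple(s,seed,r=25,z=.022):
    st,c,_=blob(s,(125,90,30),(160,255,255),seed,r); u,v=st[0]+st[2]/2-.5,st[1]+st[3]/2-.5
    return st,ray(s,u,v,z)
def totool(p,s):
    return Ro.from_quat(s["tool_rot"]).inv().apply(np.array(p)-s["tcp_pos"])
E
python3 - <<'E'
from h import *; import pickle
from station import manip
T=pickle.load(open("top0.pkl","rb"));S=pickle.load(open("scene0.pkl","rb"))
a=purple(T,(236,212));b=purple(S,(361,338));print(a,b)
for s,seed,r in((T,(469,244),45),(S,(226,153),40)):
    st,c,m=blob(s,(0,0,110),(180,50,212),seed,r); 
    u,v=st[0]+st[2]/2-.5,st[1]+st[3]/2-.5; print("pan",st,c,ray(s,u,v,.056),ray(s,*c,.056))
for n,seed in(("cream",(181,232)),("green",(288,217))): print(n,ray(T,*seed,.022))
s=manip.sense()
print(totool([*((a[1]+b[1])/2)[:2],.15],s))
print(Ro.from_quat(s["tool_rot"]).as_matrix().round(3))
E
```

```text
(array([224, 200,  24,  24, 457], dtype=int32), array([0.57504071, 0.22547803, 0.022     ])) (array([345, 322,  32,  34, 842], dtype=int32), array([0.57365611, 0.22762345, 0.022     ]))
pan [461 218  39  51 334] [486.16766467 236.25449102] [ 0.49409215 -0.2938481   0.056     ] [ 0.50818782 -0.30738399  0.056     ]
pan [196 149  60  27 382] [226.7460733  167.20680628] [ 0.5132721  -0.23644113  0.056     ] [ 0.52032187 -0.22174862  0.056     ]
cream [0.53133699 0.34423233 0.022     ]
green [0.56122079 0.11068516 0.022     ]
[ 0.61715772 -0.61363652  0.08183424]
[[ 0.924  0.383 -0.   ]
 [ 0.383 -0.924  0.002]
 [ 0.    -0.002 -1.   ]]
```

>>> {"op": "step_arm", "data": {
  "commands": [0.617,-0.614,0.06,0,0,-45,0.617,-0.614,0.06,0,0,-45,0.617,-0.614,0.06,0,0,-45,0.617,-0.614,0.06,0,0,-45,0.617,-0.614,0.06,0,0,-45,0.617,-0.614,0.06,0,0,-45,0.617,-0.614,0.06,0,0,-45,0.617,-0.614,0.06,0,0,-45,0.617,-0.614,0.06,0,0,-45,0.617,-0.614,0.06,0,0,-45],
  "jaw": 100,
  "grip_force": 22
}}

```text
t: 1.1
tcp_pos: [0.4315, -0.1151, 0.1967]
tool_rot: [0.832, 0.555, 0.0, -0.0]
force: [1.1, -0.4, 0.3]
finger_gap: 1.001
gripper_force: 0.0
```

Run:
```python
from h import *; import pickle
from station import manip
s=manip.sense();print(s["t"],s["tcp_pos"],s["q"],s["qd"].__repr__()); print(totool([.574,.2266,.14],s)); print(Ro.from_quat(s["tool_rot"]).as_matrix().round(3))
```

```text
1.1 [ 0.43154765 -0.11505054  0.19674332] [-5.11719715e-01  3.44548865e-01  1.90273200e+00  2.65508634e-05
  8.94347530e-01 -1.18693950e-01] array([ 1.14207872e+00,  1.14806978e-01, -6.96511772e-02, -3.94082872e-04,
       -6.61628548e-02,  1.12910287e+00])
[0.37015696 0.00073961 0.05675247]
[[ 0.383  0.924 -0.   ]
 [ 0.924 -0.383  0.   ]
 [ 0.    -0.    -1.   ]]
```

>>> {"op": "step_arm", "data": {
  "commands": [0.355,0.001,0.056,0,0,0,0.355,0.001,0.056,0,0,0,0.355,0.001,0.056,0,0,0,0.355,0.001,0.056,0,0,0,0.355,0.001,0.056,0,0,0,0.355,0.001,0.056,0,0,0,0.355,0.001,0.056,0,0,0,0.355,0.001,0.056,0,0,0,0.355,0.001,0.056,0,0,0,0.355,0.001,0.056,0,0,0]
}}

```text
t: 2.1
tcp_pos: [0.567, 0.2097, 0.1405]
tool_rot: [0.831, 0.556, -0.001, -0.0]
force: [-0.3, 0.1, -0.1]
finger_gap: 1.001
gripper_force: 0.0
```

Run:
```python
from h import *; import pickle
from station import manip
S=manip.snapshot("scene");T=manip.snapshot("top");cv2.imwrite("pics/s1.png",S["pixels"]);cv2.imwrite("pics/t1.png",T["pixels"])
a=cv2.resize(S["pixels"][200:440,240:500],None,fx=1.5,fy=1.5);b=cv2.resize(T["pixels"][180:300,400:540],None,fx=3,fy=3)
cv2.imwrite("pics/c1.png",np.hstack([a,b]) if a.shape[0]==b.shape[0] else a)
s=manip.sense();print(s["t"],s["tcp_pos"]); print(totool([.574,.2266,.009],s))
try: print(purple(S,(361,338)))
except Exception as e: print(e)
T=pickle.load(open("top0.pkl","rb")); print(ray(T,469,244.5,.056),ray(S,226,153,.056))
```

```text
2.2 [0.56729958 0.20894152 0.1410527 ]
[ 0.0190026  -0.00049678  0.13203518]
(array([345, 322,  32,  34, 840], dtype=int32), array([0.57365611, 0.22762345, 0.022     ]))
[ 0.49122797 -0.27077843  0.056     ] [ 0.4965871  -0.25872423  0.056     ]
```

View pics/c1.png

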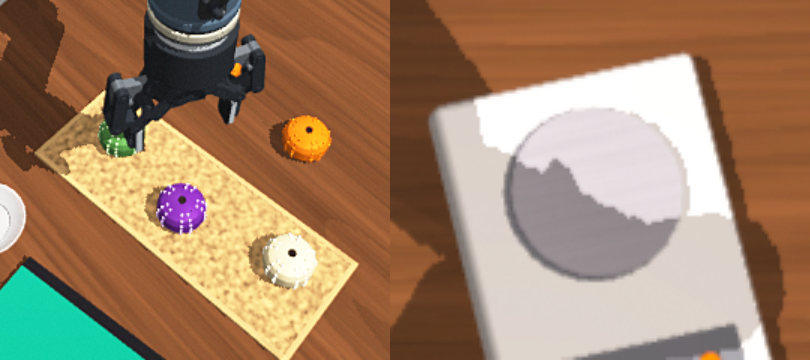

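The purple shell is clear of the gripper and unmoved. The pan in the top view is centred at about (469,244.6). I'll align and descend.

>>> {"op": "step_arm", "data": {
  "commands": [0.019,0,0.03,0,0,0,0.019,0,0.05,0,0,0,0.019,0,0.07,0,0,0,0.019,0,0.09,0,0,0,0.019,0,0.105,0,0,0,0.019,0,0.12,0,0,0,0.019,0,0.13,0,0,0,0.019,0,0.134,0,0,0,0.019,0,0.134,0,0,0,0.019,0,0.134,0,0,0]
}}

```text
t: 3.2
tcp_pos: [0.5757, 0.2283, 0.0075]
tool_rot: [0.831, 0.556, 0.001, 0.0]
force: [0.2, 0.7, 0.7]
finger_gap: 0.996
gripper_force: 0.0
```

>>> {"op": "step_arm", "data": {
  "commands": [0,0,0,0,0,0,0,0,0,0,0,0,0,0,0,0,0,0,0,0,0,0,0,0,0,0,0,0,0,0,0,0,0,0,0,0,0,0,0,0,0,0,0,0,0,0,0,0,0,0,0,0,0,0,0,0,0,0,0,0],
  "jaw": 50,
  "grip_force": 22
}}

```text
t: 4.2
tcp_pos: [0.5756, 0.2284, 0.0078]
tool_rot: [0.831, 0.556, 0.0, 0.0]
force: [-0.5, 0.5, 6.3]
finger_gap: 0.61
gripper_force: 23.1
```

Run:
```python
from h import *; import pickle
from station import manip
s=manip.sense();print(s["t"],s["tcp_pos"],s["force"],s["finger_gap"],s["gripper_force"])
S=manip.snapshot("scene");T=manip.snapshot("top")
a=cv2.resize(S["pixels"][240:400,270:470],None,fx=3,fy=3); cv2.imwrite("pics/c2.png",a)
b=cv2.resize(S["pixels"][110:200,170:300],None,fx=6,fy=6); cv2.imwrite("pics/c3.png",b)
```

```text
4.2 [0.57555661 0.22836607 0.00779158] [-0.50560922  0.47434727  6.28527352] 0.6104314845310831 23.056959493551403
```

View pics/c2.png

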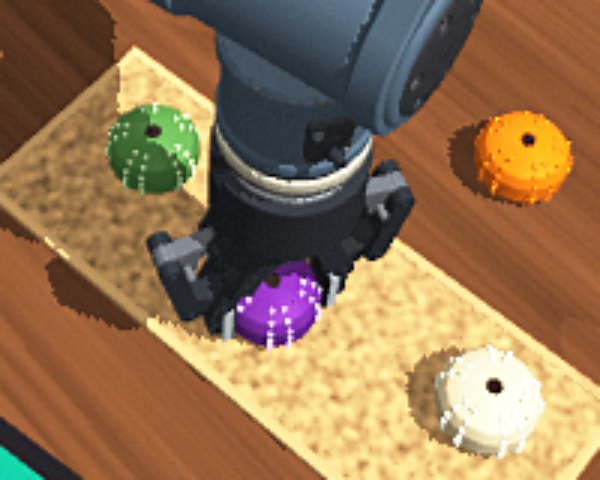

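View pics/c3.png

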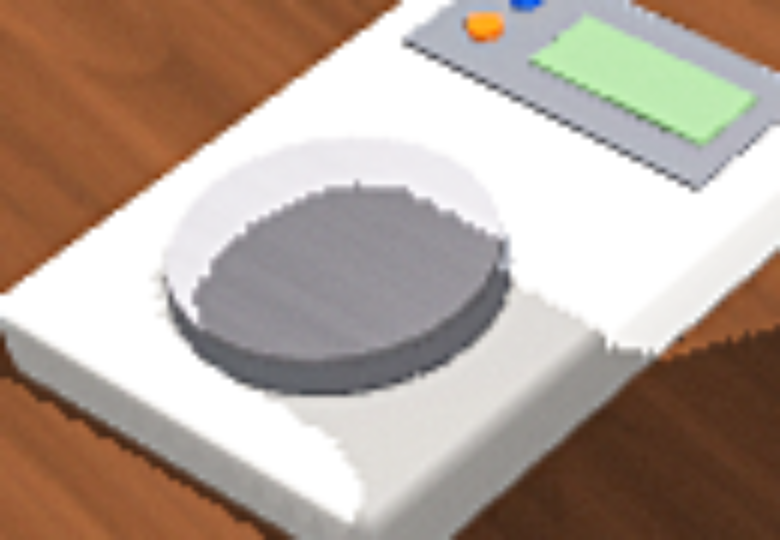

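The shell is gripped (gap 52 mm, 23 N) and centred between the pads. In the scene view the pan's top face spans columns 197.5–254.7 and rows 133–170, so its centre is about (226.1,151.5).

>>> {"op": "step_arm", "data": {
  "commands": [0,0,-0.005,0,0,0,0,0,-0.015,0,0,0,0,0,-0.03,0,0,0,0,0,-0.05,0,0,0,0,0,-0.07,0,0,0,0,0,-0.09,0,0,0,0,0,-0.11,0,0,0,0,0,-0.125,0,0,0,0,0,-0.13,0,0,0,0,0,-0.13,0,0,0]
}}

```text
t: 5.3
tcp_pos: [0.5759, 0.2283, 0.1384]
tool_rot: [0.831, 0.556, 0.001, 0.001]
force: [-0.4, 0.4, -1.0]
finger_gap: 0.61
gripper_force: 23.3
```

Run:
```python
from h import *; import pickle
from station import manip
T=pickle.load(open("top0.pkl","rb"));S=pickle.load(open("scene0.pkl","rb"))
a=ray(T,469,244.3,.056);b=ray(S,226.1,151.5,.056);print(a,b)
# check both cameras: z-consistent?
for z in(.05,.056,.06):print(z,ray(T,469,244.3,z)[:2]-ray(S,226.1,151.5,z)[:2])
s=manip.sense();print(s["tcp_pos"],s["finger_gap"],s["gripper_force"],s["force"]);p=(a+b)/2;p[2]=.14;print(totool(p,s))
```

```text
[ 0.49165031 -0.27079717  0.056     ] [ 0.49372418 -0.26248871  0.056     ]
0.05 [ 0.00182999 -0.00350661]
0.056 [-0.00207387 -0.00830845]
0.06 [-0.00467643 -0.01150968]
[0.57585124 0.22831041 0.13842886] 0.6097967097157778 23.31219405750744 [-0.42015139  0.36060423 -0.96017839]
[-0.48911587  0.11251235 -0.00204133]
```

>>> {"op": "step_arm", "data": {
  "commands": [-0.02,0.005,0,0,0,0,-0.056,0.013,0,0,0,0,-0.095,0.022,0,0,0,0,-0.135,0.031,0,0,0,0,-0.175,0.04,0,0,0,0,-0.215,0.049,0,0,0,0,-0.255,0.059,0,0,0,0,-0.295,0.068,0,0,0,0,-0.32,0.074,0,0,0,0,-0.335,0.077,0,0,0,0]
}}

```text
t: 6.3
tcp_pos: [0.5175, -0.1128, 0.1362]
tool_rot: [0.832, 0.555, -0.0, -0.0]
force: [1.1, -0.2, -1.3]
finger_gap: 0.608
gripper_force: 23.3
```

>>> {"op": "step_arm", "data": {
  "commands": [-0.03,0.007,0,0,0,0,-0.06,0.014,0,0,0,0,-0.09,0.021,0,0,0,0,-0.12,0.028,0,0,0,0,-0.14,0.032,0,0,0,0,-0.15,0.035,0,0,0,0,-0.154,0.036,0,0,0,0,-0.154,0.036,0,0,0,0,-0.154,0.036,0,0,0,0,-0.154,0.036,0,0,0,0]
}}

```text
t: 7.3
tcp_pos: [0.4926, -0.2656, 0.1369]
tool_rot: [0.831, 0.556, -0.0, -0.0]
force: [0.2, -0.3, 0.0]
finger_gap: 0.613
gripper_force: 23.3
```

Run:
```python
from h import *; import pickle
from station import manip
s=manip.sense();print(s["t"],s["tcp_pos"],s["finger_gap"],s["gripper_force"])
S=manip.snapshot("scene");T=manip.snapshot("top")
a=cv2.resize(S["pixels"][60:200,170:300],None,fx=3,fy=3);b=cv2.resize(T["pixels"][180:320,400:540],None,fx=3,fy=3)
cv2.imwrite("pics/c4.png",np.hstack([a,b]))
print(totool([.4927,-.2666,.09],s))
# pan subpixel: ellipse fit on hand-read edge points of the top face (scene crop x6)
```

```text
7.3 [ 0.49258993 -0.26556108  0.13685368] 0.6130145203328152 23.30354597303085
[-0.00093761  0.00053138  0.04685294]
```

View pics/c4.png

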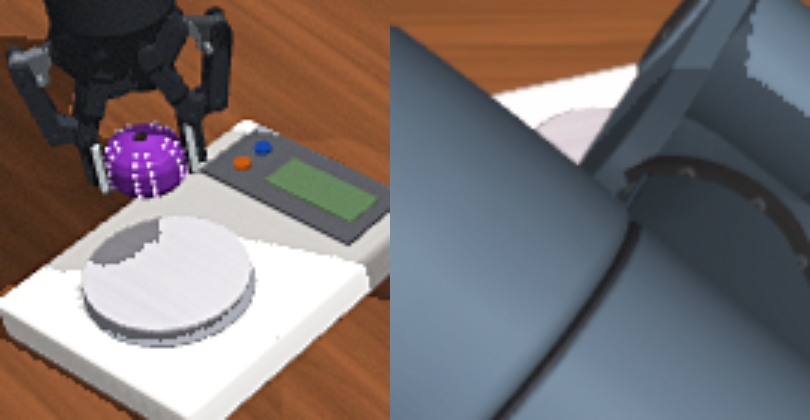

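The shell is held upright above the pan, whose centre in the scene view is again about (226,151.7). I'll lower it.

>>> {"op": "step_arm", "data": {
  "commands": [0,0,0.012,0,0,0,0,0,0.025,0,0,0,0,0,0.038,0,0,0,0,0,0.05,0,0,0,0,0,0.058,0,0,0,0,0,0.064,0,0,0,0,0,0.068,0,0,0,0,0,0.07,0,0,0,0,0,0.071,0,0,0,0,0,0.071,0,0,0]
}}

```text
t: 8.4
tcp_pos: [0.4927, -0.267, 0.0662]
tool_rot: [0.831, 0.556, 0.0, 0.0]
force: [0.6, -0.5, -1.0]
finger_gap: 0.612
gripper_force: 23.3
```

Run:
```python
from h import *
from station import manip
s=manip.sense();print(s["t"],s["tcp_pos"],s["force"])
S=manip.snapshot("scene");S["pixels"]=S["pixels"]
st,p=purple(S,(226,140),40,.082);print(st,p)
cv2.imwrite("pics/c5.png",cv2.resize(S["pixels"][80:200,160:300],None,fx=5,fy=5))
```

```text
8.4 [ 0.49271975 -0.26698867  0.06616546] [ 0.59952882 -0.49320877 -1.00264579]
[211 130  27  23 482] [ 0.49187394 -0.26515694  0.082     ]
```

View pics/c5.png

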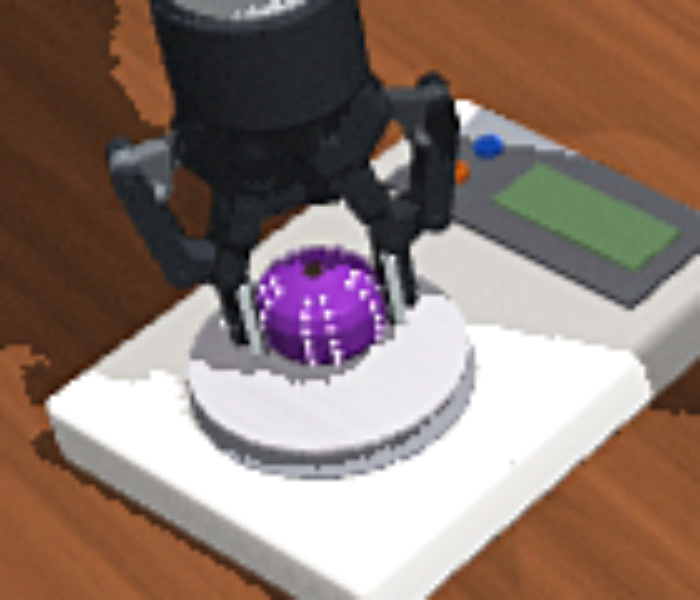

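The shell is about 7 mm above the pan and about 3 mm off centre (pan centre at crop (332,362)). I'll correct that and set it down slowly.

>>> {"op": "step_arm", "data": {
  "commands": [0.0035,0.001,0.002,0,0,0,0.0035,0.001,0.004,0,0,0,0.0035,0.001,0.005,0,0,0,0.0035,0.001,0.0055,0,0,0,0.0035,0.001,0.006,0,0,0,0.0035,0.001,0.0065,0,0,0,0.0035,0.001,0.007,0,0,0,0.0035,0.001,0.0075,0,0,0,0.0035,0.001,0.0075,0,0,0,0.0035,0.001,0.0075,0,0,0]
}}

```text
t: 9.45
tcp_pos: [0.4948, -0.2641, 0.0586]
tool_rot: [0.831, 0.556, 0.0, 0.0]
force: [-0.9, -0.1, 1.2]
finger_gap: 0.607
gripper_force: 23.4
```

>>> {"op": "step_arm", "data": {
  "commands": [0,0,0.0003,0,0,0,0,0,0.0006,0,0,0,0,0,0.001,0,0,0,0,0,0.001,0,0,0,0,0,0.001,0,0,0,0,0,0.001,0,0,0,0,0,0.001,0,0,0,0,0,0.001,0,0,0,0,0,0.001,0,0,0,0,0,0.001,0,0,0]
}}

```text
t: 10.45
tcp_pos: [0.4948, -0.2641, 0.0574]
tool_rot: [0.831, 0.556, -0.0, 0.0]
force: [-1.2, 0.5, 3.2]
finger_gap: 0.609
gripper_force: 23.5
```

>>> {"op": "step_arm", "data": {
  "commands": [0,0,-0.0005,0,0,0,0,0,-0.0005,0,0,0,0,0,-0.0005,0,0,0,0,0,-0.0005,0,0,0,0,0,-0.0005,0,0,0,0,0,-0.0005,0,0,0,0,0,-0.0005,0,0,0,0,0,-0.0005,0,0,0,0,0,-0.0005,0,0,0,0,0,-0.0005,0,0,0],
  "jaw": 95
}}

```text
t: 11.45
tcp_pos: [0.4948, -0.264, 0.0579]
tool_rot: [0.831, 0.556, 0.0, 0.0]
force: [0.0, -0.9, 0.8]
finger_gap: 0.953
gripper_force: 0.0
```

>>> {"op": "step_arm", "data": {
  "commands": [0,0,-0.005,0,0,0,0,0,-0.015,0,0,0,0,0,-0.03,0,0,0,0,0,-0.05,0,0,0,0,0,-0.07,0,0,0,0,0,-0.09,0,0,0,0,0,-0.11,0,0,0,0,0,-0.125,0,0,0,0,0,-0.13,0,0,0,0,0,-0.13,0,0,0]
}}

```text
t: 12.45
tcp_pos: [0.4952, -0.2643, 0.1892]
tool_rot: [0.831, 0.556, 0.0, 0.001]
force: [1.0, 0.5, -0.7]
finger_gap: 0.95
gripper_force: 0.0
```

Run:
```python
from h import *
from station import manip
s=manip.sense();print(s["t"],s["tcp_pos"],s["force"],s["finger_gap"])
S=manip.snapshot("scene")
print(purple(S,(226,145),35,.073))
cv2.imwrite("pics/c6.png",cv2.resize(S["pixels"][80:200,160:300],None,fx=5,fy=5))
```

```text
12.45 [ 0.49518615 -0.26427653  0.18919562] [ 1.00929217  0.53996993 -0.74886641] 0.9503231216561252
(array([212, 133,  26,  24, 477], dtype=int32), array([ 0.49255873, -0.26503577,  0.073     ]))
```

View pics/c6.png

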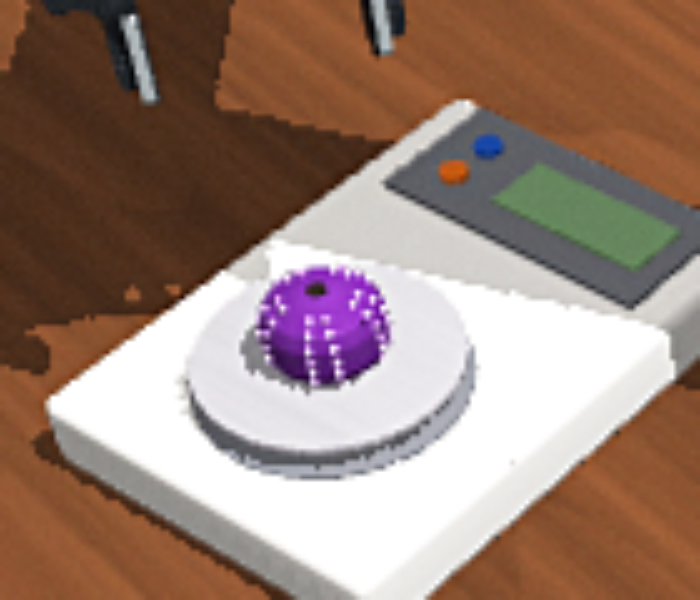

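The shell stands upright on the pan. Its base is at about (324,356) in the crop and the pan centre at (331,357), so it is within a few mm, and the gripper is clear.

```bash
python3 -c "
from station import manip
print(manip.sign_off())"
```

```text
the job is handed in; nothing more can be done
None
```

I set the purple shell upright near the middle of the pan (a few mm off centre by the camera), released it, left the green and cream shells alone, and handed the job in at about 12.5 s; no verdict came back.

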